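# Show the set chocolate bar's underside to the inspection camera

## Robot

A 6-joint arm with a two-finger parallel gripper is mounted at the origin on a cart in front of the work surface, level with it; the furniture and walls round the work are solid. World frame = base frame: x ahead of the robot, y to its left, z up, the work surface at z = 0. Lengths are in m, angles in rad, forces in N, time in s.
With the tool pointing down it reaches from about 0.375 to 0.975 m from the base axis. Payload 3.8 kg.
Tool frame: the origin (TCP) lies midway between the tips of the shut fingers; the grasp point (between the pads) lies 19 mm behind it; z points along the fingers, y is the direction in which the jaws open and shut (so a half turn about z gives the same grasp; the last joint's range is limited). The gripper opens to 85 mm and grips with 20 to 120 N. Pads are 22 mm wide; open, the fingers measure 114 mm over their backs; the gripper's body (76 mm by 85 mm) begins 54 mm behind the grasp point. The pads swing forward as they close: fully open they stand 13 mm farther back than shut.
Start: joints at [-1.294, 0.264, 1.604, -0, 1.274, -0.037], TCP at [0.208, -0.642, 0.231] pointing down, gripper open.
Joint ranges: [-2.63, 2.63], [-0.94, 2.18], [0.31, 2.57], [-1.31, 4.45], [0, 2.66], [-2.55, 2.55]. Speed limits (rad/s): [2.57, 2.57, 3.14, 3.14, 3.14, 3.14].

## Interface

Orientations are given as a rotation vector (axis times angle).
In Python, from workcell import bot gives the robot as it stands.
- The arm moves only by the tool drive_tool, never from a script. Its argument "deltas" is a list of rows, each an object with "hand": the opening, from 0 (shut) to 1 (fully open); "offset": the shift along the world's x, y, z in cm, a list of three; "angular": the turn, a rotation vector about the world's x, y, z in degrees, a list of three. A call has 1 to 8 rows; each row is the pose to reach, as a shift and turn from the pose commanded when the call began; what a row does not reach only later rows make up. A row lasts 1/8 s, in which the tool goes at most 62.5 mm and 10.7 degrees, less where a joint would pass 70% of its speed; a pose out of reach is approached as far as the arm can. A call with a gripper value outside its range is refused whole. The fingers move at their own pace and stop on an object; "force" is the grip in N (left out, the last holds). Time passes only in rows, so rows that repeat a pose let the fingers close. It gives the time, the measured TCP pose, the force and the opening at its end, in the units of the state.
- bot.read_state(): the state, without advancing time (a new reading comes with each control period).
- bot.read_camera(name): name is "side" or "top" or "wrist"; returns a dict with "frame" (480x640x3 uint8, blue, green, red), "mtx" (3x3 intrinsics, pixels), "k1" (the pictures are not rectified: a ray, as slopes to the right and down, at radius r is drawn at 1 + k1 r^2 times it, then the intrinsics apply), "R" (3x3) and "t" (3): a world point X has camera coordinates R X + t. Camera axes: x right, y down, z forward; pixel columns grow to the right and rows downward; lengths in m; the calibration is good to about 2 mm. A picture is of the moment at which its call begins. There is no depth.
- bot.finish_job(): hands the job in, once; it reports no verdict.
The state is a dict: "time": time; "q": joint angles; "joint_vel": joint speeds; "joint_torque": joint torques, N m; "tool_pos": TCP position; "tcp_rot": TCP orientation; "wrist_force": force on the tool from outside, world axes, zero at the start; "torque": the same for the moment, N m; "width": opening from 0.0 (shut) to 1.0 (fully open).
Only numpy, scipy, OpenCV 4.12 (cv2) and the standard library are available. Lean on these libraries where they do the work, as an engineer would, in place of code of your own. Each camera call takes 0.05 s, during which the arm holds its last target. There are 200 camera calls.

## Task

The bar in the clear mould has set: take the carriage by its knob and slide it out from under the cold-air head to the next station, where it clicks into its notch. Then lift the filled mould out and hold it up to the inspection camera, its middle centred 16 cm straight out from the lens, underside square to the lens and long side level across the picture. Finish while holding it there, still and in mid-air, and do not bump the camera or disturb the spare mould, the shaker or the tub.

Things in the scene. Friction and masses are not known exactly. Their poses are not given: they have to be found in the camera images.
- carriage (a joint): position of the aluminium carriage along the rail, m: 0 at the first station under the white cold-air head (start), 0.200 in the next station's notch; grows along the slide's +y, roughly the robot's left. A spring roller pulls it the last 5 mm into a notch once let go; leaving a notch takes about 6 N, plain sliding under 2 N. The rail runs on past the second notch to a rubber stop at 0.232.
- carriage_knob (a point): grip point of the carriage's upright black knob, a cylinder 20 mm across reaching 24 mm below and 16 mm above this point, graspable from any side; the carriage plate's top is 38 mm below it, the worktop 92 mm. The knob is 122 mm from the carriage's and the mould's middle, on the +y side. Axes are the slide's: z up, y along the rail to the next station, x across it, away from the robot.
- mould_centre (a point): centre (half-way up) of the filled mould, a clear plastic bar mould 56 (x) by 150 (y) by 24 (z) mm holding a brown five-piece bar, about 0.22 kg. It lies flat in the carriage, y along the rail, z up; its underside is the -z face. Low lips hold its ends and corners with 2 mm play; along its middle 100 mm both long sides are free and fingers may reach to 20 mm below its underside.
- lens (a point): centre of the front glass of the inspection camera, a small aluminium camera with a round 62 mm ring light, fixed on a stand. z points straight out of the lens along the viewing axis (55 degrees above level, back towards the robot's side); y is level, across the picture; x is the picture's up and down. The glass is about 0.15 m above the worktop.
- slide: the slide, fixed: base plate 104 by 520 mm, two shafts (tops 33 mm above the worktop), cold-air head over the first station on a column at the far side. Origin on the worktop; y along the rail. Stations' middles at y = -0.10 and +0.10 m. The head covers 112 mm of the rail, 26 mm above the mould; its top is 140 mm above the worktop.
- camera_stand: the inspection camera's stand, fixed: round foot 116 mm across, origin at the foot's middle on the worktop; with the camera on it about 165 mm tall
- mould: the filled mould; origin at the middle of its underside, same axes as mould_centre
- spare_centre (a point): centre of the empty spare mould, clear, 56 by 150 by 24 mm, lying on the worktop; leave it alone
- shaker_centre (a point): centre of a metal shaker with a black top, 65 mm across and 103 mm tall, standing on the worktop; leave it alone
- tub_centre (a point): centre of a lidded tub, 113 mm across and 94 mm tall, standing on the worktop; leave it alone
- bean_jar: tall glass jar of coffee beans with a white lid, 170 mm across and 340 mm tall, that stands fixed behind the slide; origin at the middle of its foot on the worktop. Keep the arm and the mould clear of it.
Mind the look-alikes: they are no part of the job. What is shaped like the camera_stand but purple is not meant.

How it is judged:
By the outcome, as a careful person would: the job done as asked, in the order asked, and still so for the second after the job is handed in, while the arm keeps its last pose, push and grip.
It also fails if it takes over 64 s, if anything falls off the work surface, if the arm or the gripper's body presses on something with over 40 N, if the wrist force passes 120 N, or if a joint passes its speed limit or range.

## Working session

There is one attempt and no reset: what is moved stays moved. The work goes in short steps, Python scripts to look and compute and a tool call to move; the robot and the scene stay as the last step left them, time stands still between calls to the robot, and variables do not carry over. Pictures are saved under pics/ and viewed, about 8 in all and at most 12, crops included, and the job is handed in when it is done.

Besides the shell and the picture viewer there is one more tool, called after "Call:" as name([rows], argument=value, ...), one row to a line, values as JSON. drive_tool: Moves the arm, as the interface text tells. Its arguments: {"type":"object","properties":{"deltas":{"type":"array"},"force":{"type":"number"}},"required":["deltas"]}

```bash
ls; mkdir -p pics
cat > h.py <<'E'
import numpy as np, cv2, pickle
from workcell import bot
def cam(n,f=None):
    c=bot.read_camera(n); c={k:(np.array(v) if k!='k1' else v) for k,v in c.items()}
    if f: cv2.imwrite(f'pics/{f}.png',c['frame'].astype(np.uint8)); pickle.dump(c,open(f'pics/{f}.pkl','wb'))
    return c
def load(f): return pickle.load(open(f'pics/{f}.pkl','rb'))
def ray(c,u,v):
    d=np.linalg.inv(c['mtx'])@[u,v,1]; x=d[:2].copy()
    for _ in range(20): x=d[:2]/(1+c['k1']*(x@x))
    o=-c['R'].T@c['t']; r=c['R'].T@[x[0],x[1],1]; return o,r/np.linalg.norm(r)
def plane(c,u,v,z):
    o,r=ray(c,u,v); return o+r*(z-o[2])/r[2]
def tri(*cs):
    A=np.zeros((3,3));b=np.zeros(3)
    for c,u,v in cs:
        o,r=ray(c,u,v);P=np.eye(3)-np.outer(r,r);A+=P;b+=P@o
    X=np.linalg.solve(A,b); return X
def proj(c,X):
    p=c['R']@np.array(X,float)+c['t']; x=p[:2]/p[2]; x=x*(1+c['k1']*(x@x)); return (c['mtx']@[x[0],x[1],1])[:2]
E
python3 - <<'E'
from h import *
for n in('side','top'):
    c=cam(n,n+'0'); print(n,-c['R'].T@c['t'],c['R'][2],c['k1'])
print(bot.read_state())
E
```

```text
pics
side [0.2733626  0.91805475 1.13194977] [ 0.19207522 -0.63343911 -0.74957455] -0.0998004369439162
top [0.2659266  0.17010695 1.45746078] [ 0.18181259 -0.07721858 -0.98029663] -0.10632007419162691
{'time': 0.1, 'q': array([-1.29390682e+00,  2.64694487e-01,  1.60526084e+00, -3.67131954e-05,
        1.27376214e+00, -3.69019917e-02]), 'joint_vel': array([ 0.00053646, -0.00208474, -0.00181208, -0.00118439,  0.00073751,
        0.00054685]), 'joint_torque': array([ 3.90625200e-04, -5.16704571e+01, -3.68591309e+01, -1.88327463e-04,
        6.29774906e-03, -4.34475317e-05]), 'tool_pos': array([ 0.20814605, -0.64137719,  0.2300627 ]), 'tcp_rot': array([-3.10092260e+00, -4.90570535e-01,  4.53962222e-04]), 'wrist_force': array([-0.5786769 ,  0.76032061, -0.25656702]), 'torque': array([-0.01417527, -0.03624761, -0.04424811]), 'width': 1.0044416102731526}
```

View pics/top0.png

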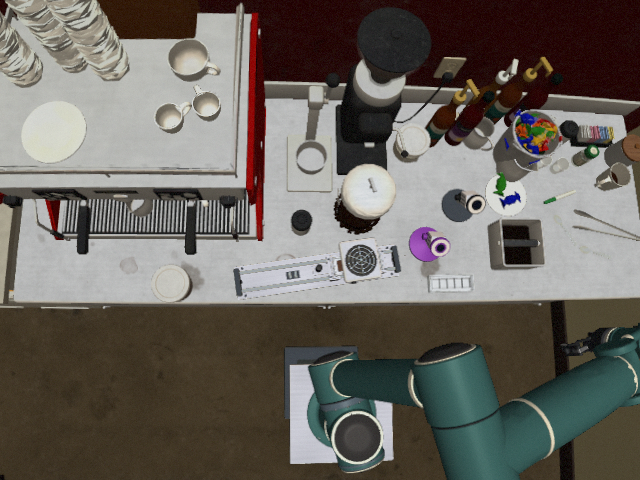

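View pics/side0.png

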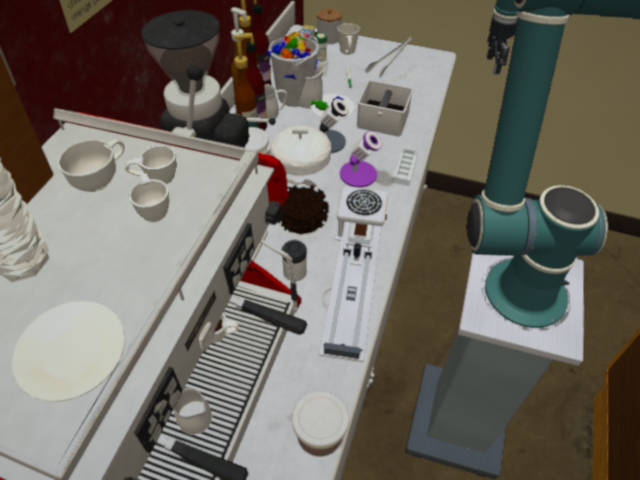

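Top view: the slide runs from (238,285) to (398,260), with the knob at about (319,268) and the head at (358,260). Camera candidates are the purple-foot one at (430,243), which is the look-alike, and the dark-grey-foot one at (462,205), which is the one I want. Mould candidates are the filled one under the head at (345,263) and the spare at (450,284). For the knob, the black shaker top at (301,220) could be mistaken for it. Next is one close crop to check the choice.

Run:
```python
from h import *
a,b=load('top0')['frame'],load('side0')['frame']
A=cv2.resize(a[180:310,225:490],(795,390),interpolation=cv2.INTER_CUBIC)
B1=cv2.resize(b[85:185,310:420],None,fx=2,fy=2,interpolation=cv2.INTER_CUBIC)
B2=cv2.resize(b[180:280,310:420],None,fx=2,fy=2,interpolation=cv2.INTER_CUBIC)
B3=cv2.resize(b[270:370,310:420],None,fx=2,fy=2,interpolation=cv2.INTER_CUBIC)
B=np.hstack([B1,B2,B3]);B=np.pad(B,((0,0),(0,795-B.shape[1]),(0,0)))
cv2.imwrite('pics/c1.png',np.vstack([A,B]))
```

```text
(no output)
```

View pics/c1.png

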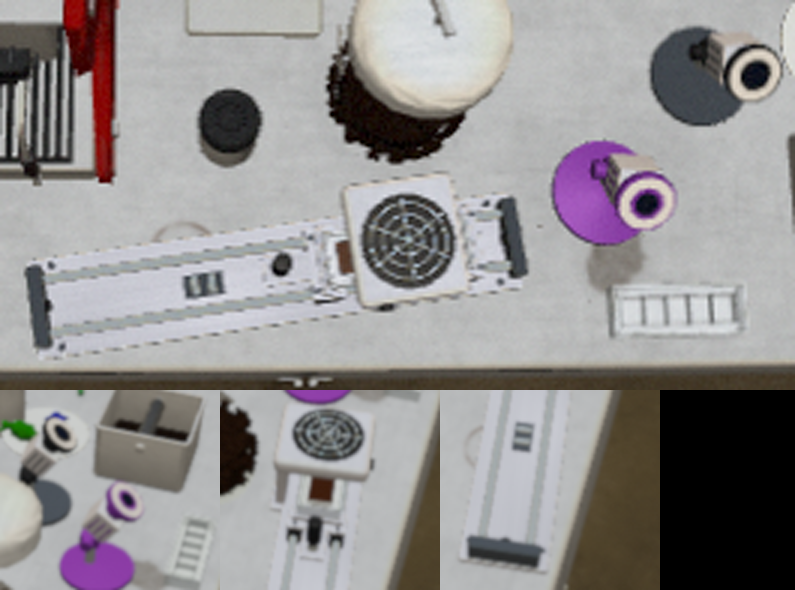

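The crop confirms it: knob at top (319,267.7), the wanted camera with a grey foot and its ring at top (476,204), side (340,107). Now I'll measure coarsely.

```bash
cat > m.py <<'E'
from h import *
t,s=load('top0'),load('side0')
T=lambda u,v:(225+u/3,180+v/3)
print('knobtop',tri((t,*T(282,262)),(s,357.5,246)), plane(t,*T(282,262),.108))
print('lens',tri((t,*T(755,74)),(s,340,107.3)))
print('purple',tri((t,*T(646,202)),(s,310+(125-0)/2,85+(500-390)/2)))
print('foot',plane(t,*T(697,76),.005),'pfoot',plane(t,*T(600,192),.005))
C=[plane(t,*T(*p),.008)[:2] for p in((26,268),(37,357),(517,196),(526,290))]
print(np.round(C,4)); C=np.array(C)
o=C.mean(0); y=(C[0]+C[1]-C[2]-C[3])/2; print('slide',o,np.linalg.norm(y),np.degrees(np.arctan2(-y[0],y[1])))
print('spare',plane(t,*T(680,310),.02),'shaker',plane(t,*T(230,121),.103),'tub',plane(t,171,281,.09))
print('jarlid',plane(t,369,190,.34),'headcorners',[np.round(plane(t,*T(*p),.14)[:2],3) for p in((345,185),(452,173),(468,295),(360,307))])
c=load('top0');
E
python3 m.py
python3 - <<'E'
from h import *
c=cam('wrist','w0'); s=bot.read_state(); from scipy.spatial.transform import Rotation as Ro
R=Ro.from_rotvec(s['tcp_rot']).as_matrix()
o=-c['R'].T@c['t']; print('wristcam in tool',R.T@(o-s['tool_pos']),'\n',R.T@c['R'].T,c['mtx'],c['k1'])
print(R)
E
```

```text
knobtop [0.43825229 0.07334394 0.10453199] [0.43814512 0.07360332 0.108     ]
lens [ 0.62846458 -0.41480431  0.14083965]
purple [ 0.49378304 -0.28827511  0.14485061]
foot [ 0.66236993 -0.40569784  0.005     ] pfoot [ 0.52861788 -0.28521105  0.005     ]
[[ 0.4441  0.3363]
 [ 0.3508  0.3229]
 [ 0.5232 -0.1908]
 [ 0.4204 -0.1968]]
slide [0.43464221 0.06788826] 0.5286510455089353 8.087501201623844
spare [ 0.39662297 -0.36360811  0.02      ] shaker [0.58199522 0.12472015 0.103     ] tub [0.39859073 0.51107908 0.09      ]
jarlid [ 0.60811668 -0.03994882  0.34      ] headcorners [array([0.51 , 0.013]), array([ 0.523, -0.093]), array([ 0.402, -0.105]), array([0.39 , 0.001])]
wristcam in tool [ 0.0783573  -0.0005162  -0.14276786] 
 [[ 6.20561338e-04 -9.52037248e-01 -3.05981524e-01]
 [ 9.99999760e-01  6.85116580e-04 -1.03585712e-04]
 [ 3.08250471e-04 -3.05981386e-01  9.52037445e-01]] [[347.71372662   0.         318.57246533]
 [  0.         347.71372662 240.02743404]
 [  0.           0.           1.        ]] -0.06220030456778337
[[ 9.51180614e-01  3.08634322e-01 -5.42081332e-04]
 [ 3.08634795e-01 -9.51178897e-01  1.80797478e-03]
 [ 4.23867488e-05 -1.88701573e-03 -9.99998219e-01]]
```

Call:
drive_tool([
  {"hand": 1, "offset": [5, 2.2, 2], "angular": [0, 0, 6]},
  {"hand": 1, "offset": [10.5, 4.5, 3], "angular": [0, 0, 12]},
  {"hand": 1, "offset": [16, 7, 3], "angular": [0, 0, 18]},
  {"hand": 1, "offset": [21.5, 9.5, 3], "angular": [0, 0, 24]},
  {"hand": 1, "offset": [27, 12, 3], "angular": [0, 0, 30]},
  {"hand": 1, "offset": [33, 14.5, 3], "angular": [0, 0, 36]},
  {"hand": 1, "offset": [39, 17.5, 3], "angular": [0, 0, 40]},
  {"hand": 1, "offset": [39, 17.5, 3], "angular": [0, 0, 40]},
])

```text
time: 1.15
tool_pos: [0.602, -0.4637, 0.26]
tcp_rot: [-2.743, -1.529, -0.001]
wrist_force: [-1.0, 0.3, -0.3]
width: 1.002
```

Run:
```python
from h import *
c=cam('wrist','w1'); s=bot.read_state(); print(s['tool_pos'],s['q'],proj(c,[.628,-.415,.141]))
```

```text
[ 0.60090295 -0.4646272   0.2600466 ] [-6.91238840e-01  4.11597923e-01  1.35817836e+00  5.74007810e-04
  1.37303432e+00 -1.36129537e-01] [314.52144637 162.3619753 ]
```

View pics/w1.png

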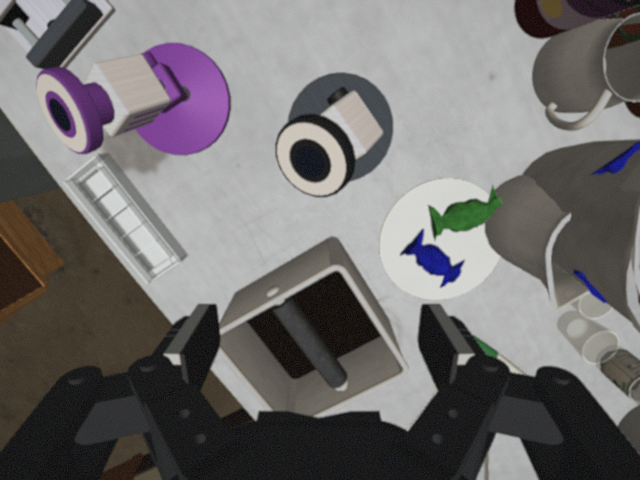

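Target camera: glass centre near (312,157) and grey foot near (340,123). The purple one is at (62,112), and the view is clear. Next I'll get the axis azimuth from the ring.

```bash
cat > l.py <<'E'
from h import *
from scipy.optimize import least_squares
w,t,s=load('w1'),load('top0'),load('side0')
g=cv2.cvtColor(w['frame'].astype(np.uint8),cv2.COLOR_BGR2GRAY)
roi=np.zeros_like(g);cv2.circle(roi,(314,156),46,255,-1)
m=((g>140)&(roi>0)).astype(np.uint8)
cs,h=cv2.findContours(m,cv2.RETR_CCOMP,cv2.CHAIN_APPROX_NONE)
for i,c in enumerate(cs):
    if len(c)>40: print(i,h[0,i,3],len(c),cv2.fitEllipse(c))
# dark glass blob
n,l,st,ce=cv2.connectedComponentsWithStats(((g<70)&(cv2.circle(np.zeros_like(g),(312,157),26,255,-1)>0)).astype(np.uint8))
k=1+np.argmax(st[1:,4]); gc=cv2.findContours((l==k).astype(np.uint8),cv2.RETR_EXTERNAL,cv2.CHAIN_APPROX_NONE)[0][0]
e=cv2.fitEllipse(gc); print('glass',e)
lens=tri((w,*e[0]),(t,476.7,204.7),(s,340,107.3)); print('lens',lens)
for c_,p in((w,e[0]),(t,(476.7,204.7)),(s,(340,107.3))): print(proj(c_,lens)-p)
cont=[c for i,c in enumerate(cs) if len(c)>40 and h[0,i,3]<0]
cont=max(cont,key=len)[:,0]; hole=[c for i,c in enumerate(cs) if len(c)>40 and h[0,i,3]>=0]
def axis(az,el=55): a,b=np.radians([az,el]); return np.array([np.cos(b)*np.cos(a),np.cos(b)*np.sin(a),np.sin(b)])
def pts(c,az,el=55):
    a=axis(az,el); y=np.cross([0,0,1],a);y/=np.linalg.norm(y);x=np.cross(y,a); P=[]
    for u,v in c.reshape(-1,2):
        o,r=ray(w,u,v);X=o+r*((lens-o)@a)/(r@a)-lens;P.append([X@x,X@y])
    return np.float32(P)
for nm,c in [('hull',cv2.convexHull(cont)[:,0])]+[('hole',hh) for hh in hole]+[('glass',gc)]:
    def f(p):
        P=pts(c,p[0],p[1]*10);r=np.linalg.norm(P-p[2:4]/100,axis=1); return (r-r.mean())*1000
    if len(c)<8: continue
    r=least_squares(f,[190,5.5,0,0],loss='soft_l1'); P=pts(c,r.x[0],r.x[1]*10)
    r2=least_squares(lambda p:f([p[0],5.5,p[1],p[2]]),[190,0,0],loss='soft_l1')
    print(nm,len(c),r.x,'rms',np.sqrt(np.mean(r.fun**2)),'R',np.linalg.norm(P-r.x[2:4]/100,axis=1).mean(),'fixed el az',r2.x, r2.cost)
E
python3 l.py
```

```text
0 -1 426 ((308.81134033203125, 161.1671142578125), (68.89772033691406, 84.27206420898438), 137.59666442871094)
7 0 122 ((309.8542785644531, 160.25831604003906), (38.08734130859375, 48.805633544921875), 140.96566772460938)
8 -1 111 ((339.8720703125, 134.6897430419922), (22.29212188720703, 50.815879821777344), 140.72164916992188)
glass ((309.8738708496094, 160.13499450683594), (34.02709197998047, 44.48085403442383), 141.28619384765625)
lens [ 0.62702684 -0.41216226  0.14388322]
[ 1.41904902 -0.056277  ]
[-0.41340838  0.15686169]
[ 0.23339183 -0.24703439]Traceback (most recent call last):
  File "l.py", line 29, in <module>
    r2=least_squares(lambda p:f([p[0],5.5,p[1],p[2]]),[190,0,0],loss='soft_l1')
    return func(*args, **kwargs)
    vector_fun = VectorFunction(
        fun_wrapped,
    ...<6 lines>...
        workers=workers
    )
    self._update_fun()
    ~~~~~~~~~~~~~~~~^^
    self.f = self.fun_wrapped(xp_copy(self.x))
             ~~~~~~~~~~~~~~~~^^^^^^^^^^^^^^^^^
    return np.atleast_1d(self.fun(x))
                         ~~~~~~~~^^^
    return self.f(x, *self.args, **self.kwargs)
           ~~~~~~^^^^^^^^^^^^^^^^^^^^^^^^^^^^^^
  File "l.py", line 29, in <lambda>
    r2=least_squares(lambda p:f([p[0],5.5,p[1],p[2]]),[190,0,0],loss='soft_l1')
                              ~^^^^^^^^^^^^^^^^^^^^^^
  File "l.py", line 26, in f
    P=pts(c,p[0],p[1]*10);r=np.linalg.norm(P-p[2:4]/100,axis=1); return (r-r.mean())*1000
                                             ~~~~~~^~~~
TypeError: unsupported operand type(s) for /: 'list' and 'int'
```

```bash
sed -i 's/lambda p:f(\[p\[0\],5.5,p\[1\],p\[2\]\])/lambda p:f(np.array([p[0],5.5,p[1],p[2]]))/' l.py; python3 l.py | tail -4
python3 - <<'E'
from h import *
w=load('w1')['frame'];cv2.imwrite('pics/c2.png',cv2.resize(w[60:210,250:410],None,fx=4,fy=4,interpolation=cv2.INTER_CUBIC)[:, :])
E
```

```text
[ 0.23339183 -0.24703439]
hull 38 [1.89761592e+02 5.73600998e+00 6.72604709e-01 4.50716809e-02] rms 1.270792993634582 R 0.033500158576240384 fixed el az [1.89548507e+02 7.27775709e-01 3.65880939e-02] 23.780195576713346
hole 122 [ 1.86640023e+02  5.60201706e+00  1.97300065e-01 -2.63504648e-02] rms 0.24202071641850936 R 0.0176782224399258 fixed el az [ 1.87355389e+02  2.01855182e-01 -2.73337927e-02] 4.294273703572252
glass 113 [ 1.86546377e+02  5.54947238e+00  1.75204376e-01 -3.74263210e-02] rms 0.25448764782796196 R 0.015992500272174574 fixed el az [ 1.87297400e+02  1.76011432e-01 -3.81177777e-02] 3.695489064365254
```

View pics/c2.png

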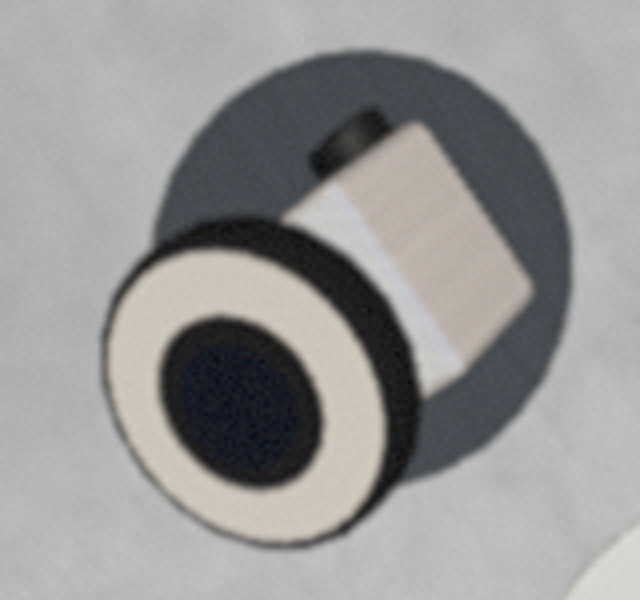

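Run:
```python
from h import *
w=load('w1')
for a,b,z in(((420,122),(533,290),.12),((335,185),(460,365),.13)):
    A,B=[plane(w,250+p[0]/4,60+p[1]/4,z) for p in(a,b)]; d=A-B; print(np.linalg.norm(d),np.degrees(np.arctan2(d[1],d[0]))+90)
g=w['frame'].astype(float).mean(2)
# outer white ring edge: radial scan from glass centre, white -> black rim/bg
c0=np.array([309.9,160.2]);P=[]
sm=cv2.GaussianBlur(g.astype(np.float32),(0,0),.8)
for th in np.radians(np.arange(0,360,4)):
    d=np.array([np.cos(th),np.sin(th)]); r=np.arange(22,48,.25); v=np.array([cv2.getRectSubPix(sm,(1,1),tuple(map(float,c0+d*q)))[0,0] for q in r])
    i=np.argmax(v>150); j=i+np.argmax(v[i:]<140)
    if j>i: P.append(c0+d*r[j])
P=np.float32(P); print(len(P),cv2.fitEllipse(P))
np.save('ring.npy',P)
from scipy.optimize import least_squares
import io,contextlib
with contextlib.redirect_stdout(io.StringIO()): import l
for el in(None,55):
    def f(p):
        Q=l.pts(P,p[0],p[1]*10 if el is None else el);r=np.linalg.norm(Q-p[2:4]/100,axis=1);return (r-r.mean())*1000
    q=least_squares(f,[188,5.5,0,0],loss='soft_l1');print(el,q.x,np.sqrt(np.mean(q.fun**2)))
```

```text
0.0384264620201501 185.07504338904687
0.04066022420336348 185.0374868651172
72 ((310.7751770019531, 158.83644104003906), (61.91926574707031, 78.9198989868164), 141.32008361816406)
None [ 1.85673270e+02  5.60306032e+00  1.80556728e-01 -2.96183572e-02] 0.12278601730933608
55 [ 1.86313021e+02 -2.65774961e+02  1.78449953e-01 -3.11906282e-02] 0.2077468059312067
```

Call:
drive_tool([
  {"hand": 1, "offset": [-5, -1.5, 0], "angular": [0, 0, 0]},
  {"hand": 1, "offset": [-10, -2.5, 0], "angular": [0, 0, 0]},
  {"hand": 1, "offset": [-12, -3, 0], "angular": [0, 0, 0]},
  {"hand": 1, "offset": [-12, -3, 0], "angular": [0, 0, 0]},
])

```text
time: 1.7
tool_pos: [0.4764, -0.4981, 0.2616]
tcp_rot: [2.75, 1.518, 0.0]
wrist_force: [1.0, -0.3, -0.1]
width: 0.999
```

Run:
```python
from h import *
w1=load('w1');w=cam('wrist','w2');t,s=load('top0'),load('side0')
p=proj(w,[.626,-.412,.1435]);print(p)
g=cv2.cvtColor(w['frame'].astype(np.uint8),cv2.COLOR_BGR2GRAY)
m=((g<75)&(cv2.circle(np.zeros_like(g),tuple(int(round(x)) for x in p),25,255,-1)>0)).astype(np.uint8)
n,l,st,ce=cv2.connectedComponentsWithStats(m);k=l[int(p[1]),int(p[0])];print(k,st[k],ce[k])
c=cv2.findContours((l==k).astype(np.uint8),cv2.RETR_EXTERNAL,cv2.CHAIN_APPROX_NONE)[0][0];e=cv2.fitEllipse(c);print(e)
X=tri((w,*e[0]),(w1,309.87,160.13));print('2 wrist',X)
X=tri((w,*e[0]),(w1,309.87,160.13),(t,476.7,204.7));print('+top',X)
X=tri((w,*e[0]),(w1,309.87,160.13),(t,476.7,204.7),(s,340,107.3));print('all',X,[np.round(proj(a,X)-q,1) for a,q in((w,e[0]),(w1,(309.87,160.13)),(t,(476.7,204.7)),(s,(340,107.3)))])
```

```text
[438.89416629  17.04183495]
1 [ 417    0   48   42 1668] [439.81055156  18.68405276]
((439.7461853027344, 18.6189022064209), (43.03142547607422, 48.417911529541016), 89.31002044677734)
2 wrist [ 0.62621926 -0.41241116  0.14260555]
+top [ 0.6263208  -0.41258697  0.1448881 ]
all [ 0.6269333  -0.41265681  0.14310523] [array([ 0.6, -1.3]), array([1.7, 0.5]), array([-0.4,  0.3]), array([ 0.3, -0.1])]
```

Call:
drive_tool([
  {"hand": 1, "offset": [-3, 5, 0], "angular": [0, 0, 5]},
  {"hand": 1, "offset": [-5, 11, 0], "angular": [0, 0, 10]},
  {"hand": 1, "offset": [-5, 17, 0], "angular": [0, 0, 15]},
  {"hand": 1, "offset": [-5, 23, 0], "angular": [0, 0, 20]},
  {"hand": 1, "offset": [-5, 29, 0], "angular": [0, 0, 25]},
  {"hand": 1, "offset": [-5, 35, 0], "angular": [0, 0, 30]},
  {"hand": 1, "offset": [-5, 41, 0], "angular": [0, 0, 35]},
  {"hand": 1, "offset": [-5, 47, 0], "angular": [0, 0, 40]},
])

```text
time: 2.75
tool_pos: [0.4291, -0.0242, 0.2619]
tcp_rot: [2.056, 2.374, 0.003]
wrist_force: [1.2, -0.6, 1.0]
width: 0.996
```

Call:
drive_tool([
  {"hand": 0.7, "offset": [0.2, 5, 0], "angular": [0, 0, 0]},
  {"hand": 0.7, "offset": [0.5, 9.5, -2], "angular": [0, 0, 0]},
  {"hand": 0.7, "offset": [0.5, 10, -5], "angular": [0, 0, 0]},
  {"hand": 0.7, "offset": [0.5, 10, -6], "angular": [0, 0, 0]},
  {"hand": 0.7, "offset": [0.5, 10, -6], "angular": [0, 0, 0]},
])

```text
time: 3.38
tool_pos: [0.4332, 0.0731, 0.2009]
tcp_rot: [-2.06, -2.37, 0.002]
wrist_force: [-1.2, 0.1, 0.4]
width: 0.701
```

Run:
```python
from h import *
from scipy.spatial.transform import Rotation as Ro
w=cam('wrist','w3');s=bot.read_state();print(s['tool_pos'],s['q'],s['width'],proj(w,[.438,.0735,.105]))
R=Ro.from_rotvec(s['tcp_rot']).as_matrix();print(np.degrees(np.arctan2(R[1,0],R[0,0])))
```

```text
[0.43384655 0.07287658 0.20180359] [ 1.09785385e-01 -1.72800036e-01  2.11477112e+00  1.06468583e-05
  1.19928140e+00 -2.91938936e-02] 0.7007626313629115 [325.56632908 243.24186323]
97.96270475737144
```

View pics/w3.png

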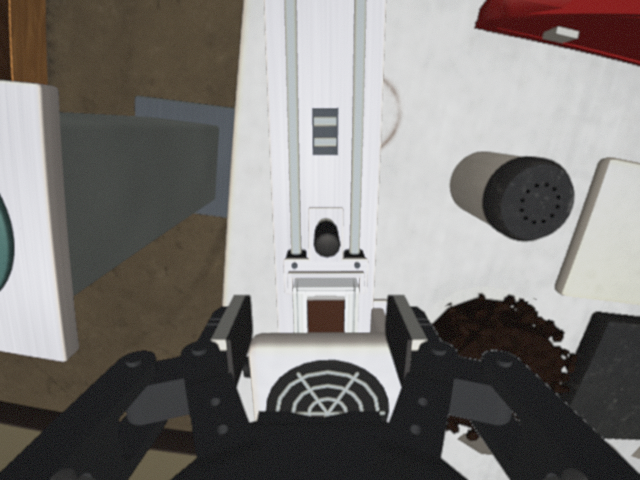

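The view shows the knob at about (326,240), the rail straight up the picture, the second notch at (325,130) and the head below at (326,370). I'll pin down the knob top and rail yaw numerically.

Run:
```python
from h import *
w=load('w3');g=cv2.cvtColor(w['frame'].astype(np.uint8),cv2.COLOR_BGR2GRAY)
m=np.zeros_like(g);m[205:258,305:350]=(g[205:258,305:350]<80)
n,l,st,ce=cv2.connectedComponentsWithStats(m);k=1+np.argmax(st[1:,4]);print(st[k],ce[k])
b=st[k]; u=b[0]+b[2]/2-.5; r=b[2]/2
print('knob',plane(w,u,b[1]+b[3]-r*.95-.5,.108),'r px',r, 'expected r',abs(proj(w,[.448,.0735,.108])-proj(w,[.438,.0735,.108])))
# shaft lines via row-wise gradient on base plate edges: yaw from shaft mid-columns
for lo,hi in((280,306),(345,372)):
    P=[]
    for v in range(10,240,10):
        row=g[v-2:v+3,lo:hi].astype(float).mean(0);wt=np.clip(np.median(g[v,300:315])-12-row,0,None)
        if wt.sum()>20: P.append(plane(w,lo+(wt*np.arange(hi-lo)).sum()/wt.sum(),v,.033)[:2])
    P=np.array(P);vx,vy,x0,y0=cv2.fitLine(np.float32(P),cv2.DIST_HUBER,0,.01,.01).ravel();a=np.degrees(np.arctan2(vy,vx))%180;print('shaft',len(P),a, x0+(.0735-y0)*vx/vy)
```

```text
[314 220  26  36 695] [326.23021583 238.46043165]
knob [0.4384537  0.07463743 0.108     ] r px 13.0 expected r [13.80755018  1.8565855 ]
shaft 23 98.359795 0.41119963
shaft 23 98.28573 0.4660297
```

Call:
drive_tool([
  {"hand": 0.7, "offset": [0.45, 0.15, -3], "angular": [0, 0, 0.3]},
  {"hand": 0.7, "offset": [0.45, 0.15, -7], "angular": [0, 0, 0.3]},
  {"hand": 0.7, "offset": [0.45, 0.15, -11], "angular": [0, 0, 0.3]},
  {"hand": 0.7, "offset": [0.45, 0.15, -12.4], "angular": [0, 0, 0.3]},
  {"hand": 0.7, "offset": [0.45, 0.15, -12.4], "angular": [0, 0, 0.3]},
  {"hand": 0, "offset": [0.45, 0.15, -12.4], "angular": [0, 0, 0.3]},
  {"hand": 0, "offset": [0.45, 0.15, -12.4], "angular": [0, 0, 0.3]},
  {"hand": 0, "offset": [0.45, 0.15, -12.4], "angular": [0, 0, 0.3]},
], force=40)

```text
time: 4.42
tool_pos: [0.4388, 0.0745, 0.079]
tcp_rot: [2.054, 2.375, 0.002]
wrist_force: [-2.9, -1.1, 6.4]
width: 0.222
```

Call:
drive_tool([
  {"hand": 0, "offset": [0, 0, 0], "angular": [0, 0, 0]},
  {"hand": 0, "offset": [0, 0, 0], "angular": [0, 0, 0]},
])

```text
time: 4.68
tool_pos: [0.4388, 0.0745, 0.0791]
tcp_rot: [2.054, 2.375, 0.002]
wrist_force: [-2.2, -0.7, 5.7]
width: 0.221
```

Call:
drive_tool([
  {"hand": 0, "offset": [-0.15, 1, 0], "angular": [0, 0, 0]},
  {"hand": 0, "offset": [-0.44, 3, 0], "angular": [0, 0, 0]},
  {"hand": 0, "offset": [-0.87, 6, 0], "angular": [0, 0, 0]},
  {"hand": 0, "offset": [-1.31, 9, 0], "angular": [0, 0, 0]},
  {"hand": 0, "offset": [-1.75, 12, 0], "angular": [0, 0, 0]},
  {"hand": 0, "offset": [-2.19, 15, 0], "angular": [0, 0, 0]},
  {"hand": 0, "offset": [-2.55, 17.5, 0], "angular": [0, 0, 0]},
  {"hand": 0, "offset": [-2.77, 19, 0], "angular": [0, 0, 0]},
])

```text
time: 5.68
tool_pos: [0.411, 0.2656, 0.0791]
tcp_rot: [2.053, 2.376, 0.002]
wrist_force: [-0.9, -0.8, 7.2]
width: 0.219
```

Call:
drive_tool([
  {"hand": 0, "offset": [-0.12, 0.8, 0], "angular": [0, 0, 0]},
  {"hand": 0, "offset": [-0.12, 0.8, 0], "angular": [0, 0, 0]},
  {"hand": 0, "offset": [-0.12, 0.8, 0], "angular": [0, 0, 0]},
])

```text
time: 6.05
tool_pos: [0.41, 0.2727, 0.0791]
tcp_rot: [2.053, 2.376, 0.002]
wrist_force: [-1.1, -2.5, 7.7]
width: 0.221
```

Call:
drive_tool([
  {"hand": 0.7, "offset": [0, 0, 0], "angular": [0, 0, 0]},
  {"hand": 0.7, "offset": [0, 0, 0], "angular": [0, 0, 0]},
  {"hand": 0.8, "offset": [0, 0, 0], "angular": [0, 0, 0]},
  {"hand": 0.8, "offset": [0, 0, 4], "angular": [0, 0, 0]},
  {"hand": 1, "offset": [0, 0, 9], "angular": [0, 0, 0]},
  {"hand": 1, "offset": [0.9, -6, 13], "angular": [0, 0, 0]},
  {"hand": 1, "offset": [1.75, -12, 13], "angular": [0, 0, 0]},
  {"hand": 1, "offset": [1.75, -12, 13], "angular": [0, 0, 0]},
])

```text
time: 7.05
tool_pos: [0.4272, 0.1497, 0.2082]
tcp_rot: [2.059, 2.37, 0.002]
wrist_force: [-0.1, 0.0, 0.3]
width: 0.997
```

Run:
```python
from h import *
w=cam('wrist','w4');s=bot.read_state();print(s['tool_pos'],s['tcp_rot'],proj(w,[.4097,.2725,.108]),proj(w,[.4273,.1518,.07]))
```

```text
[0.4268302  0.15042846 0.20762375] [2.05915663e+00 2.37166223e+00 6.78503172e-04] [318.26114383  55.75647603] [318.86739785 224.56995139]
```

View pics/w4.png

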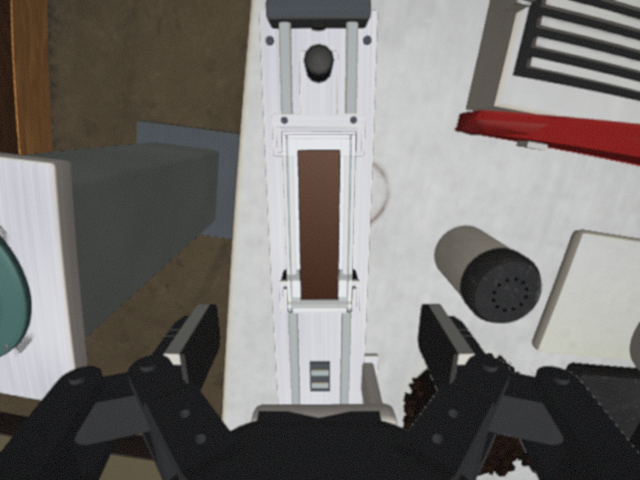

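The carriage now sits near the second station: knob at (319,56), matching the prediction, with the brown bar spanning about (299–340, 150–300). Measuring its centre and yaw.

Run:
```python
from h import *
w=load('w4');f=w['frame'].astype(np.uint8);h=cv2.cvtColor(f,cv2.COLOR_BGR2HSV)
m=((h[...,1]>80)&(h[...,2]<140)).astype(np.uint8);m[:, :280]=0;m[:,360:]=0;m[:130]=0;m[330:]=0
c=max(cv2.findContours(m,cv2.RETR_EXTERNAL,cv2.CHAIN_APPROX_NONE)[0],key=cv2.contourArea)[:,0]
print(c.min(0),c.max(0))
for z in(.06,.072):
    P=np.float32([plane(w,u,v,z)[:2] for u,v in c]);print(z,cv2.minAreaRect(P*1000))
# knob
g=cv2.cvtColor(f,cv2.COLOR_BGR2GRAY);k=np.zeros_like(g);k[35:95,300:340]=g[35:95,300:340]<80
n,l,st,ce=cv2.connectedComponentsWithStats(k);b=st[1+np.argmax(st[1:,4])];print(b)
K=plane(w,b[0]+b[2]/2-.5,b[1]+b[2]/2*.95,.108);print('knob',K,'mould from knob',K[:2]-.122*np.array([-.1444,.9895]))
```

```text
[299 151] [338 298]
0.06 ((428.3556213378906, 144.85369873046875), (32.79322052001953, 133.0216827392578), 8.1200590133667)
0.072 ((427.8401184082031, 148.2715606689453), (31.441165924072266, 127.5374526977539), 8.120075225830078)
[305  45  28  37 805]
knob [0.41006208 0.27102798 0.108     ] mould from knob [0.42767888 0.15030898]
```

Call:
drive_tool([
  {"hand": 1, "offset": [0.1, 0, -5], "angular": [0, 0, 0.2]},
  {"hand": 1, "offset": [0.1, 0, -10], "angular": [0, 0, 0.2]},
  {"hand": 1, "offset": [0.1, 0, -14], "angular": [0, 0, 0.2]},
  {"hand": 1, "offset": [0.1, 0, -16.5], "angular": [0, 0, 0.2]},
  {"hand": 1, "offset": [0.1, 0, -16.5], "angular": [0, 0, 0.2]},
  {"hand": 0.3, "offset": [0.1, 0, -16.5], "angular": [0, 0, 0.2]},
  {"hand": 0.3, "offset": [0.1, 0, -16.5], "angular": [0, 0, 0.2]},
  {"hand": 0.3, "offset": [0.1, 0, -16.5], "angular": [0, 0, 0.2]},
], force=45)

```text
time: 8.1
tool_pos: [0.4288, 0.1531, 0.0439]
tcp_rot: [2.05, 2.378, 0.005]
wrist_force: [-0.4, 2.1, 3.5]
width: 0.649
```

Call:
drive_tool([
  {"hand": 0.3, "offset": [0, 0, 0], "angular": [0, 0, 0]},
  {"hand": 0.3, "offset": [0, 0, 0], "angular": [0, 0, 0]},
])

```text
time: 8.35
tool_pos: [0.4289, 0.1531, 0.0439]
tcp_rot: [2.05, 2.379, 0.004]
wrist_force: [0.0, 2.1, 7.1]
width: 0.646
```

Run:
```python
from h import *
w=cam('wrist','w5');s=bot.read_state();print(s['tool_pos'],s['wrist_force'],s['width'])
cv2.imwrite('pics/w5c.png',np.hstack([w['frame'],]).astype(np.uint8))
```

```text
[0.42888132 0.15312123 0.04388476] [-1.73681041  1.20452958  6.10320944] 0.64942560748438
```

View pics/w5c.png

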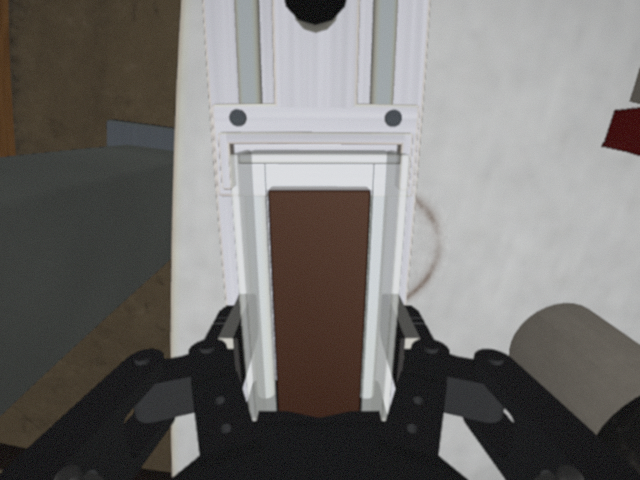

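Call:
drive_tool([
  {"hand": 0.3, "offset": [0, 0, 0.7], "angular": [0, 0, 0]},
  {"hand": 0.3, "offset": [0, 0, 2], "angular": [0, 0, 0]},
  {"hand": 0.3, "offset": [0, 0, 4.5], "angular": [0, 0, 0]},
  {"hand": 0.3, "offset": [0, 0, 8], "angular": [0, 0, 0]},
  {"hand": 0.3, "offset": [0, 0, 12], "angular": [0, 0, 0]},
  {"hand": 0.3, "offset": [0, 0, 16], "angular": [0, 0, 0]},
  {"hand": 0.3, "offset": [0, 0, 20], "angular": [0, 0, 0]},
  {"hand": 0.3, "offset": [0, 0, 20], "angular": [0, 0, 0]},
])

```text
time: 9.4
tool_pos: [0.4298, 0.1531, 0.2467]
tcp_rot: [2.048, 2.376, 0.011]
wrist_force: [-0.4, -0.5, -1.9]
width: 0.652
```

Run:
```python
from h import *
from scipy.spatial.transform import Rotation as Ro
s=bot.read_state();print(s['tool_pos'],s['wrist_force'],s['width'],s['q'])
w=cam('wrist','w6')
c5=load('w5');sy=np.array([-.1444,.9895])
def bar(c):
    h=cv2.cvtColor(c['frame'].astype(np.uint8),cv2.COLOR_BGR2HSV);m=((h[...,1]>80)&(h[...,2]<140)).astype(np.uint8);m[:,:230]=0;m[:,410:]=0;m[:150]=0;m[400:]=0
    q=max(cv2.findContours(m,cv2.RETR_EXTERNAL,cv2.CHAIN_APPROX_NONE)[0],key=cv2.contourArea)[:,0];return q.min(0),q.max(0)
print(bar(c5),bar(w))
t5=np.array([.4289,.1531])
for z in(.06,.066,.072):
    print(z,(plane(c5,319,bar(c5)[0][1],z)[:2]-t5)@sy)
print('top end edge',[(plane(c5,319,v,.078)[:2]-t5)@sy for v in(150,163)])
R=Ro.from_rotvec(s['tcp_rot']).as_matrix()
def goal(az,lens=np.array([.6262,-.4125,.1435]),el=55):
    a=np.array([np.cos(np.radians(el))*np.cos(np.radians(az)),np.cos(np.radians(el))*np.sin(np.radians(az)),np.sin(np.radians(el))])
    z=-a;x=np.array([np.cos(np.radians(az-90)),np.sin(np.radians(az-90)),0]);return lens+.16*a,np.c_[x,np.cross(z,x),z]
C,G=goal(185.7);print(C,'\n',G,np.degrees(Ro.from_matrix(G@R.T).as_rotvec()))
cv2.imwrite('pics/w6.png',w['frame'].astype(np.uint8))
```

```text
[0.42982517 0.15307388 0.24674442] [-0.358263   -0.45044884 -1.92762421] 0.6518617168167349 [ 2.87598625e-01 -1.76849566e-01  2.03420707e+00 -9.99143909e-05
  1.27574797e+00  1.39797854e-01]
(array([269, 191], dtype=int32), array([369, 399], dtype=int32)) (array([270, 191], dtype=int32), array([368, 399], dtype=int32))
0.06 0.056970367025944324
0.066 0.057997103713692294
0.072 0.059023840401440236
top end edge [np.float64(0.07264247166269448), np.float64(0.06873421426443918)]
[ 0.53488153 -0.42161479  0.27456433] 
 [[-0.09931975  0.8151018   0.57074043]
 [ 0.99505557  0.08135798  0.05696747]
 [ 0.          0.57357644 -0.81915204]] [  4.19799066 -34.26487206  -2.70473135]
```

View pics/w6.png

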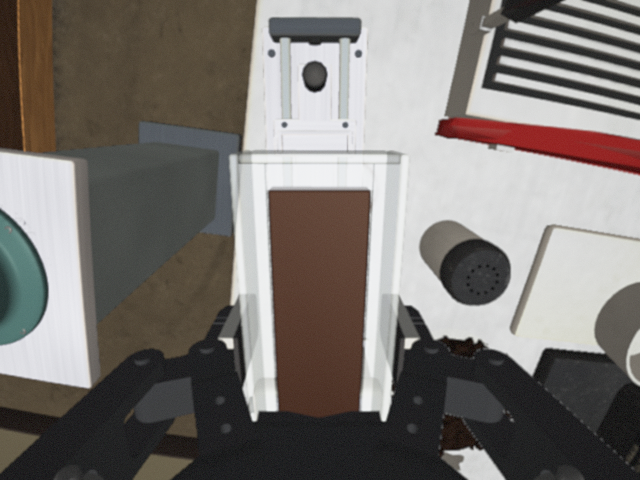

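The mould came up cleanly and hasn't shifted in the grip: bar edge at row 191 in both pictures, far end at row ~152, empty carriage at (315,75–140). To get its height in the grip I'll check the apparent width of the end edge.

Run:
```python
from h import *
w=load('w6');g=w['frame'].astype(float).mean(2)
for a,b in((154,157),(158,161),(165,170)):
    r=g[a:b].mean(0);print(a,'L',r[224:246].round().astype(int).tolist(),'R',r[394:416].round().astype(int).tolist())
print('col319',g[140:200,317:322].mean(1).round().astype(int).tolist())
```

```text
154 L [94, 95, 94, 94, 103, 128, 156, 172, 176, 176, 175, 168, 153, 127, 109, 116, 133, 143, 155, 164, 168, 170] R [166, 168, 167, 168, 163, 156, 160, 179, 200, 211, 217, 220, 221, 221, 220, 219, 217, 219, 218, 217, 218, 218]
158 L [95, 94, 93, 95, 111, 149, 187, 204, 209, 209, 208, 198, 177, 151, 129, 136, 153, 166, 176, 185, 188, 188] R [190, 191, 190, 189, 180, 171, 182, 215, 230, 236, 238, 238, 238, 235, 227, 217, 215, 219, 220, 220, 219, 218]
165 L [97, 94, 96, 93, 104, 140, 178, 199, 208, 210, 208, 202, 185, 166, 165, 176, 184, 192, 201, 206, 207, 207] R [206, 206, 206, 206, 207, 210, 217, 225, 233, 237, 239, 239, 237, 232, 223, 220, 222, 223, 223, 223, 223, 222]
col319 [233, 233, 233, 232, 231, 231, 232, 233, 233, 226, 191, 164, 163, 179, 215, 232, 239, 241, 241, 241, 240, 235, 222, 216, 232, 241, 241, 241, 241, 241, 241, 241, 241, 241, 241, 241, 241, 241, 241, 241, 241, 241, 241, 241, 242, 238, 225, 199, 179, 151, 102, 67, 70, 77, 79, 77, 77, 78, 77, 77]
```

Call:
drive_tool([
  {"hand": 0.3, "offset": [-0.2, -2, 1], "angular": [0, 0, 0]},
  {"hand": 0.3, "offset": [-0.5, -6, 3], "angular": [0, 0, 0]},
  {"hand": 0.3, "offset": [-1, -10.5, 4], "angular": [0, 0, 0]},
  {"hand": 0.3, "offset": [-1, -15, 4], "angular": [0, 0, 0]},
  {"hand": 0.3, "offset": [-1, -19.5, 4], "angular": [0, 0, 0]},
  {"hand": 0.3, "offset": [-1, -24, 4], "angular": [0, 0, 0]},
  {"hand": 0.3, "offset": [-1, -28.5, 4], "angular": [0, 0, 0]},
  {"hand": 0.3, "offset": [-1, -33, 4], "angular": [0, 0, 0]},
])

```text
time: 10.45
tool_pos: [0.4159, -0.1784, 0.2796]
tcp_rot: [-2.049, -2.376, 0.001]
wrist_force: [0.4, -0.1, -3.0]
width: 0.648
```

Call:
drive_tool([
  {"hand": 0.3, "offset": [0, -4, 0], "angular": [0.4, -3.4, -0.3]},
  {"hand": 0.3, "offset": [1, -8, 0], "angular": [1.0, -8, -0.6]},
  {"hand": 0.3, "offset": [3, -12, 0], "angular": [1.6, -13, -1]},
  {"hand": 0.3, "offset": [5, -16, 0], "angular": [2.2, -18, -1.4]},
  {"hand": 0.3, "offset": [7, -20, 0], "angular": [2.8, -23, -1.8]},
  {"hand": 0.3, "offset": [9, -22.5, 0], "angular": [3.4, -28, -2.2]},
  {"hand": 0.3, "offset": [11, -23.8, -0.5], "angular": [3.9, -32, -2.5]},
  {"hand": 0.3, "offset": [12, -24.1, -1], "angular": [4.2, -34.3, -2.7]},
])

```text
time: 11.45
tool_pos: [0.5362, -0.4185, 0.2678]
tcp_rot: [1.798, 1.98, 0.617]
wrist_force: [0.1, 0.3, -2.7]
width: 0.651
```

Call:
drive_tool([
  {"hand": 0.3, "offset": [0.3, 0, -1], "angular": [0, 0, 0]},
  {"hand": 0.3, "offset": [0.6, 0, -1.9], "angular": [0, 0, 0]},
  {"hand": 0.3, "offset": [0.6, 0, -1.9], "angular": [0, 0, 0]},
  {"hand": 0.3, "offset": [0.6, 0, -1.9], "angular": [0, 0, 0]},
])

```text
time: 11.95
tool_pos: [0.5437, -0.4183, 0.2537]
tcp_rot: [1.791, 1.98, 0.614]
wrist_force: [-0.5, 0.3, -2.7]
width: 0.648
```

```bash
cat > chk.py <<'E'
from h import *
from scipy.spatial.transform import Rotation as Ro
import sys
s=bot.read_state();R=Ro.from_rotvec(s['tcp_rot']).as_matrix()
r=np.radians;el,az=55,185.7;a=np.array([np.cos(r(el))*np.cos(r(az)),np.cos(r(el))*np.sin(r(az)),np.sin(r(el))])
z=-a;x=np.array([np.cos(r(az-90)),np.sin(r(az-90)),0]);G=np.c_[x,np.cross(z,x),z];C=np.array([.6262,-.4125,.1435])+.16*a
off=np.array([-.0027,0,-.021])
print(s['time'],s['tool_pos'],s['wrist_force'],s['width'],s['q'].round(2))
print('shift cm',(C-G@off-s['tool_pos'])*100,'turn',np.degrees(Ro.from_matrix(G@R.T).as_rotvec()))
E
python3 chk.py
python3 - <<'E'
from h import *
w=cam('wrist','w7');t=cam('top','t7');s=cam('side','s7')
X=(.535,-.42,.27);print(proj(t,X),proj(s,X))
p=proj(t,X).astype(int);q=proj(s,X).astype(int)
f=lambda c,p:cv2.resize(c['frame'].astype(np.uint8)[max(0,p[1]-70):p[1]+70,max(0,p[0]-70):p[0]+70],(390,390),interpolation=cv2.INTER_CUBIC)
cv2.imwrite('pics/c7.png',np.hstack([f(t,p),f(s,q)]))
E
```

```text
11.95 [ 0.54369598 -0.41834125  0.25369345] [-0.53891317  0.33477187 -2.73130659] 0.6475052658043596 [-0.94  0.07  1.9   0.65  0.95 -1.37]
shift cm [0.29029359 0.06094176 0.36686887] turn [ 0.13509388 -0.43017249 -0.00597499]
[499.37982092 225.1614143 ] [373.27104319  75.63755448]
```

View pics/c7.png

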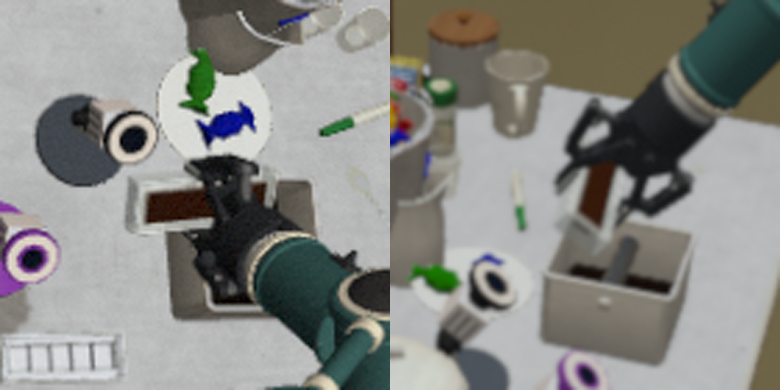

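The top crop (left) and side crop show the mould held tilted and level in mid-air in front of the grey-foot camera, with the purple one and the spare untouched. One small correction, then a slip check.

Call:
drive_tool([
  {"hand": 0.3, "offset": [0.3, 0.05, 0.35], "angular": [0.1, -0.4, 0]},
  {"hand": 0.3, "offset": [0.3, 0.05, 0.35], "angular": [0.1, -0.4, 0]},
  {"hand": 0.3, "offset": [0.3, 0.05, 0.35], "angular": [0.1, -0.4, 0]},
  {"hand": 0.3, "offset": [0.3, 0.05, 0.35], "angular": [0.1, -0.4, 0]},
])

```text
time: 12.6
tool_pos: [0.5464, -0.418, 0.2567]
tcp_rot: [1.788, 1.975, 0.622]
wrist_force: [-0.2, 0.2, -1.4]
width: 0.648
```

```bash
python3 chk.py
python3 - <<'E'
from h import *
w=cam('wrist','w8');g=w['frame'].astype(float).mean(2)
h=cv2.cvtColor(w['frame'].astype(np.uint8),cv2.COLOR_BGR2HSV);m=((h[...,1]>80)&(h[...,2]<140)).astype(np.uint8);m[:,:230]=0;m[:,410:]=0;m[:150]=0;m[400:]=0
q=max(cv2.findContours(m,cv2.RETR_EXTERNAL,cv2.CHAIN_APPROX_NONE)[0],key=cv2.contourArea)[:,0];print('bar',q.min(0),q.max(0))
t0,t=load('top0')['frame'].astype(int),cam('top')['frame'].astype(int)
# knob on the carriage in side/top: where expected, and change near spare/shaker/tub
c=load('top0')
for n,X in(('spare',(.397,-.364,.02)),('shaker',(.582,.125,.1)),('tub',(.399,.511,.09)),('lens',(.626,-.412,.143))):
    u,v=proj(c,X).astype(int);print(n,np.abs(t-t0)[v-18:v+19,u-24:u+25].mean().round(1))
c2=c;m=np.zeros((480,640),np.uint8);u,v=proj(c,(.410,.271,.108)).astype(int);m[v-9:v+10,u-9:u+10]=t[v-9:v+10,u-9:u+10].mean(2)<75
yy,xx=np.nonzero(m);print('knob blob',xx.mean(),yy.mean(),len(xx),'expect',proj(c,(.410,.2715,.1)))
E
```

```text
12.6 [ 0.54637855 -0.41802975  0.25671344] [-0.24384085  0.15024136 -1.41091179] 0.6478669832051406 [-0.94  0.07  1.9   0.66  0.95 -1.37]
shift cm [0.022037   0.02979195 0.06486971] turn [-0.00071139 -0.04564942  0.02636626]
bar [269 191] [368 399]
spare 1.8
shaker 2.1
tub 1.8
lens 7.6
knob blob 252.05555555555554 277.3333333333333 36 expect [251.96953643 277.04392294]
```

```bash
python3 -c "
from workcell import bot
print(bot.read_state()['joint_vel'].round(3)); print(bot.finish_job())"
```

```text
[-0.    -0.    -0.001  0.001  0.    -0.   ]
the job is handed in; nothing more can be done
None
```

I slid the carriage by its knob about 0.20 m into the second station's notch, then lifted the filled mould out. I handed the job in at about 12.7 s with it held still in front of the grey-foot camera, not the purple one.

**Last checks that agreed:**
- **Tool pose:** within 1 mm and 0.1° of the pose I computed for 16 cm out from the lens, with the joints at rest.
- **Grip:** the mould had not slipped; the bar's edges were within a pixel of where they were just after gripping.
- **Carriage:** the knob is where the notch should put it, within about 0.3 pixel in the top view.
- **Spare, shaker and tub:** the picture there was unchanged from the start.

**Checks that disagreed or were less certain:**
- **Lens direction:** estimates around the vertical ranged from 185° to 187°, and I used 185.7°.
- **Lens height:** estimates ranged from 0.1426 to 0.145 m, and I used 0.1435 m. The task says about 0.15 m.
- **Mould height in the grip:** 19.4 mm measured against 22 mm from the carriage geometry, so I used 21 mm.
- **Camera area:** the picture near the lens changed by 7.6 grey levels, against about 2 elsewhere. I put this down to the held mould or gripper coming into that part of the picture. The wrist force stayed below 8 N in every reading, with no sign of contact, but I did not check the camera's position again.

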